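# Sort the ski-tuning bench

### The arm

A 6-joint arm with a two-finger parallel gripper is mounted at the origin on a cart in front of the work surface, level with it; the furniture and walls round the work are solid. World frame = base frame: x ahead of the robot, y to its left, z up, the work surface at z = 0. Lengths are in m, angles in rad, forces in N, time in s.
With the tool pointing down it reaches from about 0.3 to 0.775 m from the base axis. Payload 14.6 kg.
Tool frame: the origin (TCP) lies between the finger pads; the fingertips stand 22 mm ahead of it and the grasp point (between the pads) lies 3 mm ahead of it; z points along the fingers, y is the line along which they close (so a half turn about z gives the same grasp; the last joint's range is limited). The gripper opens to 85 mm and grips with 20 to 120 N. Pads are 22 mm wide; open, the fingers measure 114 mm over their backs; the gripper's body (76 mm by 85 mm) begins 54 mm behind the grasp point. The pads swing forward as they close: fully open they stand 13 mm farther back than shut.
Start: joints at [1.085, 0.3, 1.521, -0, 1.321, -0.067], TCP at [0.224, 0.502, 0.228] pointing down, gripper open.
Joint ranges: [-3.03, 3.03], [-0.79, 2.21], [0.23, 2.52], [-1.04, 4.18], [0, 3.07], [-2.55, 2.55]. Speed limits (rad/s): [2.22, 2.22, 2.57, 3.14, 3.14, 3.14].

### API

Orientations are given as a unit quaternion [x, y, z, w].
In Python, from bench import env, vision, workorder gives the robot as it stands. The module is installed in compiled form; this text tells all that it offers.
- The arm moves only by the tool step_arm, never from a script. Its argument "rows" is a list of rows, each a list of 6 numbers: the shift along the tool's x, y, z in mm, then the turn, a rotation vector about the tool's x, y, z in rad. A call has 1 to 10 rows; each row shifts and turns the commanded pose from where the row before left it, along the tool's axes as they then stand; what a row does not reach is not made up. A row lasts 1/10 s, in which the tool goes at most 50 mm and 8.59 degrees, less where a joint would pass 70% of its speed; a pose out of reach is approached as far as the arm can. A call with a gripper value outside its range is refused whole. "jaw" is the finger opening in mm, from 0 to 85.4, set as the call begins (left out, the last holds). The fingers move at their own pace and stop on an object; the grip force is fixed at half the most. Time passes only in rows, so rows that do not move let the fingers close. It gives the time, the measured TCP pose, the force, the opening and the grip force at its end, in the units of the state.
- env.get_obs(): the state, without advancing time (a new reading comes with each control period).
- vision.get_image(name): name is "side" or "top" or "wrist"; returns the picture (420x560x3 uint8, red, green, blue); there is no depth.
- vision.calibration(name): a dict with "K" (3x3 intrinsics, pixels), "rvec" (rotation vector, rad) and "tvec" (3), from world to camera coordinates, as OpenCV has them. Camera axes: x right, y down, z forward; pixel columns grow to the right and rows downward; lengths in m; the calibration is good to about 2 mm. The wrist camera is an equidistant fisheye: a pixel r from the principal point sees the ray r / f radians off the axis. A picture is of the moment at which its call begins: read the wrist's pose just before it. calibration takes no time and is no camera call; for the wrist camera it gives the pose at the moment of the call.
- workorder.job_done(): hands the job in; it is judged then, once.
Trained networks look in the newest picture that a camera, given by its name, has taken for a name from the list of things; names that differ only in an ending like _2 or _b are one class to them, and where a whole thing is asked for, a point or a joint stands for the part that bears it (a point fixed in the world has none). Each returns a list of dicts, best first, with "conf" (0 to 1); they miss things now and then, are a little off and sometimes report something else, mostly with a low value. They report only what shows in the picture. A call takes as long as a camera call. They do not tell look-alikes from the thing itself.
- vision.find_in(name, camera): "at" ([x, y, z] in m, in the coordinates of the camera as it stood for that picture, good to about 4 mm: the middle of the surface that is visible of it).
- vision.mark_of(name, camera): "at" ([x, y, z] in m, in the coordinates of the camera as it stood for that picture, good to about 4 mm: a listed point, or the origin of a listed thing).
The state is a dict: "clock": time; "qpos": joint angles; "joint_vel": joint speeds; "effort": joint torques, N m; "position": TCP position; "tool_rot": TCP orientation; "ft_force": force on the tool from outside, world axes, zero at the start; "moment": the same for the moment, N m; "finger_gap": opening from 0.0 (shut) to 1.0 (fully open); "gripper_force": force on a finger pad.
Only numpy, scipy, OpenCV 4.12 (cv2) and the standard library are available. Lean on these libraries where they do the work, as an engineer would, in place of code of your own. Each camera call takes 0.05 s, during which the arm holds its last target. There are 200 camera calls.

### The job

Tidy the ski-tuning bench: put the yellow and the violet wax block into the white tray, and the black abrasive block and the blue filing guide into the red tray, one thing to each bay, lying flat on the bay's floor the same way up as it was found. Leave everything else on the bench where it stands.

Things in the scene. Friction and masses are not known exactly. Their poses are not given: they have to be found in the camera images.
- white_tray: White plastic sorting tray, fixed to the bench, 124 (x) x 168 (y) mm outside plus a small thumb lip standing out 11 mm at the middle of each x end; rim and divider 9 mm high, walls 4 mm thick, floor 3 mm above the bench. One divider along x at y = 0 parts it into two equal bays, each 116 (x) x 78 (y) mm inside, centred at y = +41 mm and y = -41 mm. Origin: centre of the underside; z up.
- red_tray: Red plastic sorting tray, fixed to the bench, 124 (x) x 168 (y) mm outside plus a small thumb lip standing out 11 mm at the middle of each x end; rim and divider 9 mm high, walls 4 mm thick, floor 3 mm above the bench. One divider along x at y = 0 parts it into two equal bays, each 116 (x) x 78 (y) mm inside, centred at y = +41 mm and y = -41 mm. Origin: centre of the underside; z up.
- wax_yellow: Yellow block of ski wax with rubbed-down edges, 34 (x) x 59 (y) x 20 (z) mm, 50 g, loose. Origin: centre of the underside; z up, long side along its y.
- wax_violet: Violet block of ski wax, 35 (x) x 75 (y) x 22 (z) mm, 60 g, loose. Origin: centre of the underside; z up, long side along its y.
- abrasive_block: Black rubber abrasive block, 34 (x) x 60 (y) x 22 (z) mm, 60 g, loose. Origin: centre of the underside; z up, long side along its y.
- file_guide: Blue edge-filing guide: body 44 (x) x 88 (y) x 26 (z) mm, with a flat black knob of 24 mm diameter on top in the middle (top at 34 mm) and a metal tab at an end, 100 mm long in all; 140 g, loose; grip it across the blue body. Origin: centre of the underside; z up, long side along its y.
- whetstone: Bystander, to be left alone: grey sharpening stone, 25 (x) x 60 (y) x 13 (z) mm, loose. Origin: centre of the underside; z up, long side along its y.
- din_gauge: Bystander, to be left alone: light grey metal gauge block with a knurled screw on top, 22 (x) x 50 (y) x 28 (z) mm, loose. Origin: centre of the underside; z up, long side along its y.
- tape_roll: Bystander, to be left alone: roll of black tape lying flat, 62 mm across, 19 mm high, loose. Origin: centre of the underside.
- mug: Bystander, to be left alone: white dotted mug, 82 x 114 x 91 mm with its handle, loose. Origin: under the middle of its extents, handle towards its -y.
Not all that is in view belongs to the job. There is more than one size of the wax_violet; the job needs the largest.

How it is judged:
At the end, for the whole second after the job is handed in: Waxes in the white tray, abrasive block and filing guide in the red tray, one per bay: origin within 41 mm along x and 24 mm along y of the bay centre and under 5.8 mm above the tray underside, upright within 0.06 rad, any yaw, released and at rest ((((x of wax_yellow in the frame of white_tray between -0.041 and 0.041 m and y of wax_yellow in the frame of white_tray between 0.017 and 0.065 m and z of wax_yellow in the frame of white_tray between -0.002 and 0.0058 m) and (x of wax_violet in the frame of white_tray between -0.041 and 0.041 m and y of wax_violet in the frame of white_tray between -0.065 and -0.017 m and z of wax_violet in the frame of white_tray between -0.002 and 0.0058 m)) or ((x of wax_yellow in the frame of white_tray between -0.041 and 0.041 m and y of wax_yellow in the frame of white_tray between -0.065 and -0.017 m and z of wax_yellow in the frame of white_tray between -0.002 and 0.0058 m) and (x of wax_violet in the frame of white_tray between -0.041 and 0.041 m and y of wax_violet in the frame of white_tray between 0.017 and 0.065 m and z of wax_violet in the frame of white_tray between -0.002 and 0.0058 m))) and (((x of abrasive_block in the frame of red_tray between -0.041 and 0.041 m and y of abrasive_block in the frame of red_tray between 0.017 and 0.065 m and z of abrasive_block in the frame of red_tray between -0.002 and 0.0058 m) and (x of file_guide in the frame of red_tray between -0.041 and 0.041 m and y of file_guide in the frame of red_tray between -0.065 and -0.017 m and z of file_guide in the frame of red_tray between -0.002 and 0.0058 m)) or ((x of abrasive_block in the frame of red_tray between -0.041 and 0.041 m and y of abrasive_block in the frame of red_tray between -0.065 and -0.017 m and z of abrasive_block in the frame of red_tray between -0.002 and 0.0058 m) and (x of file_guide in the frame of red_tray between -0.041 and 0.041 m and y of file_guide in the frame of red_tray between 0.017 and 0.065 m and z of file_guide in the frame of red_tray between -0.002 and 0.0058 m))) and angle between each of wax_yellow, wax_violet, abrasive_block, file_guide's own z axis and vertical below 0.06 rad and linear speed of each of wax_yellow, wax_violet, abrasive_block, file_guide below 0.02 m/s and contact force between each of wax_yellow, wax_violet, abrasive_block, file_guide and the fingers below 0.1 N); the robot touches nothing.
It fails at once if a loose bystander (whetstone, gauge, tape roll or mug) was shifted by more than 15 mm (distance of any of whetstone, din_gauge, tape_roll, mug from where it was at the start of the episode above 0.015 m).
It also fails if it takes over 109 s, if anything falls off the work surface, if the arm or the gripper's body presses on something with over 40 N, if the wrist force passes 120 N, or if a joint passes its speed limit or range.

## Working session

There is one attempt and no reset: what is moved stays moved. The work goes in short steps, Python scripts to look and compute and a tool call to move; the robot and the scene stay as the last step left them, time stands still between calls to the robot, and variables do not carry over. Pictures are saved under pics/ and viewed, at most 14 in all, crops included, and the job is handed in when it is done.

Besides the shell and the picture viewer there is one more tool, called after "Request:" as name(argument=value, ...) on one line, values as JSON. step_arm: Moves the arm, as the interface text tells. Its arguments: {"type":"object","properties":{"rows":{"type":"array","items":{"type":"array","items":{"type":"number"}}},"jaw":{"type":"number"}},"required":["rows"]}

```bash
mkdir -p pics
cat > h.py <<'E'
import numpy as np, cv2
from scipy.spatial.transform import Rotation as R
from bench import env, vision, workorder
def snap(cam,name):
    im=vision.get_image(cam); cv2.imwrite(f'pics/{name}.png',im[:,:,::-1]); return im
def towld(cam,p):
    c=vision.calibration(cam); Rm=cv2.Rodrigues(np.array(c['rvec'],float))[0]
    return Rm.T@(np.array(p)-np.array(c['tvec']).ravel())
def proj(cam,P):
    c=vision.calibration(cam); 
    return cv2.projectPoints(np.array(P,float).reshape(-1,3),np.array(c['rvec'],float),np.array(c['tvec'],float),np.array(c['K']),None)[0].reshape(-1,2)
def px2w(cam,uv,z):
    c=vision.calibration(cam); Rm=cv2.Rodrigues(np.array(c['rvec'],float))[0]; t=np.array(c['tvec']).ravel()
    uv=np.array(uv,float).reshape(-1,2); o=-Rm.T@t
    d=(np.linalg.inv(np.array(c['K']))@np.c_[uv,np.ones(len(uv))].T).T@Rm
    return o+d*((z-o[2])/d[:,2])[:,None]
E
cat > a.py <<'E'
from h import *
for c in ['top','side']:
    snap(c,c+'0')
    for n in ['white_tray','red_tray','wax_yellow','wax_violet','abrasive_block','file_guide','whetstone','din_gauge','tape_roll','mug']:
        r=vision.mark_of(n,c)
        print(c,n,[(round(d['conf'],2),towld(c,d['at']).round(3).tolist(),proj(c,towld(c,d['at'])).round().tolist()[0]) for d in r])
o=env.get_obs(); print(o)
E
python3 a.py
```

```text
top white_tray [(0.61, [0.489, -0.08, 0.001], [287.0, 235.0]), (0.45, [0.582, -0.347, 0.005], [378.0, 204.0])]
top red_tray [(0.91, [0.444, 0.154, -0.003], [207.0, 250.0]), (0.43, [0.649, 0.097, -0.001], [228.0, 181.0])]
top wax_yellow [(0.63, [0.58, -0.35, 0.004], [379.0, 205.0])]
top wax_violet [(0.85, [0.652, 0.096, 0.001], [228.0, 180.0]), (0.67, [0.756, 0.116, -0.002], [222.0, 146.0]), (0.54, [0.591, 0.189, 0.001], [196.0, 200.0])]
top abrasive_block [(0.7, [0.354, -0.407, -0.0], [400.0, 283.0]), (0.58, [0.672, -0.19, -0.0], [324.0, 174.0])]
top file_guide [(0.93, [0.64, -0.053, -0.001], [278.0, 184.0])]
top whetstone [(0.68, [0.583, 0.285, -0.002], [164.0, 202.0])]
top din_gauge [(0.71, [0.424, -0.299, 0.0], [362.0, 258.0])]
top tape_roll [(0.68, [0.72, -0.346, 0.001], [377.0, 158.0]), (0.48, [0.356, -0.405, 0.004], [400.0, 282.0])]
top mug [(0.55, [0.353, -0.403, 0.003], [399.0, 283.0]), (0.42, [0.723, -0.346, -0.003], [376.0, 157.0])]
side white_tray [(0.69, [0.491, -0.076, -0.0], [298.0, 203.0])]
side red_tray [(0.86, [0.442, 0.148, 0.0], [338.0, 262.0])]
side wax_yellow [(0
[... 678 characters left out ...]
0])]
{'clock': 1.1, 'qpos': array([ 1.08540306e+00,  2.99906306e-01,  1.52099461e+00,  2.04289546e-05,
        1.32070123e+00, -6.65870566e-02]), 'joint_vel': array([-0.00084066,  0.00145122,  0.00039672,  0.00046818, -0.00094866,
        0.00047894]), 'effort': array([-3.53025871e-04, -5.43355572e+01, -3.61979306e+01, -9.18791034e-05,
        7.20220924e-04,  3.53618054e-05]), 'position': array([0.22365677, 0.50246342, 0.2277794 ]), 'tool_rot': array([ 2.07878552e-01,  9.78154644e-01, -1.87090116e-06, -1.08158171e-05]), 'ft_force': array([ 0.07303419,  0.80649966, -0.09026302]), 'moment': array([-0.04242987, -0.02155886, -0.03842858]), 'gripper_force': 0.0, 'finger_gap': 1.0035147410873495}
```

Run:
```python
import cv2
a=cv2.imread('pics/top0.png');cv2.imwrite('pics/topc.png',cv2.resize(a[125:325,150:420],(800,593),interpolation=cv2.INTER_CUBIC))
```

```text
(no output)
```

View pics/topc.png

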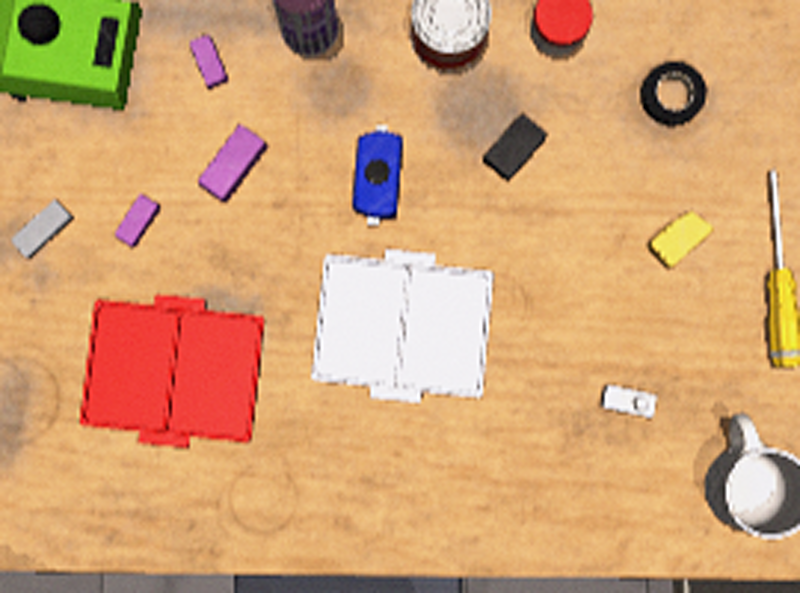

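View pics/side0.png

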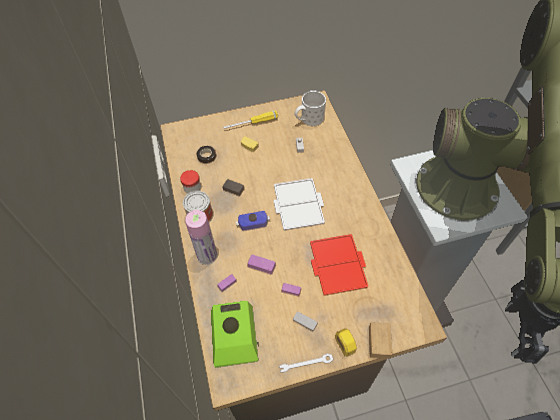

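Crop of the top view: the large violet block is at crop (233,162), yellow (680,238), black block (515,147), guide (378,175), white tray (403,327), red tray (172,370). It has two smaller violet look-alikes. The side view agrees.

```bash
cat > m.py <<'E'
from h import *
im=cv2.imread('pics/top0.png'); hsv=cv2.cvtColor(im,cv2.COLOR_BGR2HSV)
H,S,V=[hsv[...,i].astype(int) for i in range(3)]
def rect(name,mask,seed,z,rad):
    m=mask.astype(np.uint8).copy(); yy,xx=np.mgrid[:420,:560]; m[np.hypot(xx-seed[0],yy-seed[1])>rad]=0
    n,l,st,ce=cv2.connectedComponentsWithStats(m); k=1+np.argmax(st[1:,4]); ys,xs=np.where(l==k)
    W=px2w('top',np.c_[xs,ys],z)[:,:2]
    r=cv2.minAreaRect((W*1000).astype(np.float32)); b=cv2.boxPoints(r)
    e0,e1=b[1]-b[0],b[2]-b[1]; e=e0 if np.hypot(*e0)>np.hypot(*e1) else e1
    print(name,len(xs),'c',np.round(r[0]).tolist(),'size',np.round(r[1],1),'long axis yaw from +x deg %.1f'%(np.degrees(np.arctan2(e[1],e[0]))%180),'mean',W.mean(0).round(3))
rect('yellow',(abs(H-28)<8)&(S>130),(379,205),.02,20)
rect('violet',(abs(H-145)<15)&(S>60),(228,180),.022,20)
rect('black',V<75,(324,174),.022,18)
rect('guide',(abs(H-118)<12)&(S>120),(278,184),.026,25)
rect('gauge',(S<40)&(V>130),(362,258),.028,15)
rect('white',(S<40)&(V>130),(287,235),.006,50)
rect('red',((H<6)|(H>174))&(S>120),(207,250),.006,50)
E
python3 m.py
```

```text
yellow 210 c [578.0, -347.0] size [32.3 58.2] long axis yaw from +x deg 134.5 mean [ 0.578 -0.347]
violet 280 c [648.0, 93.0] size [34.5 70.8] long axis yaw from +x deg 145.5 mean [0.647 0.093]
black 238 c [665.0, -185.0] size [34.1 60.6] long axis yaw from +x deg 139.4 mean [ 0.665 -0.185]
guide 352 c [637.0, -50.0] size [42.6 85.1] long axis yaw from +x deg 176.0 mean [ 0.637 -0.05 ]
gauge 131 c [419.0, -294.0] size [47.9 22.2] long axis yaw from +x deg 79.2 mean [ 0.418 -0.293]
white 2588 c [491.0, -76.0] size [167.4 146.7] long axis yaw from +x deg 84.4 mean [ 0.49  -0.076]
red 2588 c [445.0, 150.0] size [168.7 144.9] long axis yaw from +x deg 84.7 mean [0.444 0.15 ]
```

```bash
cat > go.py <<'E'
# usage: go.py x y z closing_yaw_deg [step_mm]
import sys; from h import *
def plan(x,y,z,yaw,step=40):
    o=env.get_obs(); p=np.array(o['position']); r=R.from_quat(o['tool_rot'])
    Y=r.as_matrix()[:,1]; cur=np.degrees(np.arctan2(Y[1],Y[0])); d=(yaw-cur+90)%180-90
    a=np.radians(cur+d); yv=np.array([np.cos(a),np.sin(a),0]); zv=np.array([0,0,-1.]); xv=np.cross(yv,zv)
    g=R.from_matrix(np.c_[xv,yv,zv]); w=(r.inv()*g).as_rotvec(); D=np.array([x,y,z])/1000-p
    n=max(1,int(np.ceil(max(np.linalg.norm(D)*1000/step,np.linalg.norm(w)/.12))))
    print('pos',(p*1000).round(1),'closing',round(cur,1),'q6',o['qpos'][5].round(2),'rows',n)
    c=p.copy(); q=r
    for i in range(n):
        s=(p+D*(i+1)/n-c); tr=(q.inv().apply(s)*1000).round(); wr=(w/n).round(3)
        c=c+q.apply(tr/1000); q=q*R.from_rotvec(wr); print(list(map(float,tr))+list(map(float,wr)),end=',\n' if i%10==9 else ',')
    print()
if __name__=='__main__': plan(*map(float,sys.argv[1:]))
E
sed -i "s/    print(name/    w,v=np.linalg.eigh(np.cov(W.T)); print('pca %.1f'%(np.degrees(np.arctan2(v[1,1],v[0,1]))%180),end=' ')\n    print(name/" m.py; python3 m.py | cut -c1-60; python3 go.py 648 94 130 55.5
```

```text
pca 126.4 yellow 210 c [578.0, -347.0] size [32.3 58.2] long
pca 145.3 violet 280 c [648.0, 93.0] size [34.5 70.8] long a
pca 139.0 black 238 c [665.0, -185.0] size [34.1 60.6] long 
pca 176.1 guide 352 c [637.0, -50.0] size [42.6 85.1] long a
pca 77.5 gauge 131 c [419.0, -294.0] size [47.9 22.2] long a
pca 84.3 white 2588 c [491.0, -76.0] size [167.4 146.7] long
pca 85.3 red 2588 c [445.0, 150.0] size [168.7 144.9] long a
pos [223.7 502.5 227.8] closing 66.0 q6 -0.07 rows 15
[-37.0, -13.0, 7.0, -0.0, -0.0, 0.012],[-37.0, -13.0, 6.0, -0.0, -0.0, 0.012],[-37.0, -13.0, 7.0, -0.0, -0.0, 0.012],[-38.0, -12.0, 6.0, -0.0, -0.0, 0.012],[-37.0, -11.0, 7.0, -0.0, -0.0, 0.012],[-38.0, -12.0, 6.0, -0.0, -0.0, 0.012],[-38.0, -10.0, 7.0, -0.0, -0.0, 0.012],[-37.0, -10.0, 6.0, -0.0, -0.0, 0.012],[-39.0, -10.0, 7.0, -0.0, -0.0, 0.012],[-38.0, -10.0, 6.0, -0.0, -0.0, 0.012],
[-38.0, -8.0, 7.0, -0.0, -0.0, 0.012],[-38.0, -9.0, 6.0, -0.0, -0.0, 0.012],[-39.0, -8.0, 7.0, -0.0, -0.0, 0.012],[-38.0, -7.0, 6.0, -0.0, -0.0, 0.012],[-39.0, -7.0, 7.0, -0.0, -0.0, 0.012],
```

Request:
step_arm(rows=[[-37,-13,7,0,0,0.012],[-37,-13,6,0,0,0.012],[-37,-13,7,0,0,0.012],[-38,-12,6,0,0,0.012],[-37,-11,7,0,0,0.012],[-38,-12,6,0,0,0.012],[-38,-10,7,0,0,0.012],[-37,-10,6,0,0,0.012],[-39,-10,7,0,0,0.012],[-38,-10,6,0,0,0.012]], jaw=70)

```text
clock: 2.1
position: [0.5077, 0.2283, 0.1625]
tool_rot: [0.266, 0.964, 0.0, 0.0]
ft_force: [-0.2, -0.3, -0.6]
finger_gap: 0.817
gripper_force: 0.0
```

Request:
step_arm(rows=[[-38,-8,7,0,0,0.012],[-38,-9,6,0,0,0.012],[-39,-8,7,0,0,0.012],[-38,-7,6,0,0,0.012],[-39,-7,7,0,0,0.012],[0,0,0,0,0,0],[0,0,0,0,0,0],[0,0,0,0,0,0]])

```text
clock: 2.9
position: [0.6478, 0.0948, 0.13]
tool_rot: [0.295, 0.956, 0.0, -0.0]
ft_force: [0.8, 0.1, 0.5]
finger_gap: 0.819
gripper_force: 0.0
```

```bash
cat > w.py <<'E'
import sys; from h import *
name,out=sys.argv[1:3]
c=vision.calibration('wrist'); snap('wrist',out)
for f in (vision.mark_of,vision.find_in):
    print([(round(d['conf'],2),(towld('wrist',d['at'])*1000).round().tolist()) for d in f(name,'wrist')])
Rm=cv2.Rodrigues(np.array(c['rvec'],float))[0]; print('cam',(-Rm.T@np.array(c['tvec']).ravel()).round(3), Rm[2].round(2))
E
python3 w.py wax_violet w1; python3 go.py 648 94 28 55.5
```

```text
[(0.92, [646.0, 94.0, 0.0]), (0.59, [753.0, 123.0, 2.0]), (0.56, [590.0, 190.0, 1.0])]
[(0.93, [731.0, 117.0, 14.0]), (0.8, [641.0, 97.0, 21.0]), (0.62, [591.0, 187.0, 17.0])]
cam [0.582 0.139 0.275] [ 0.25 -0.17 -0.95]
pos [647.9  95.1 130.3] closing 55.8 q6 -0.88 rows 3
[-0.0, -0.0, 34.0, 0.0, 0.0, 0.002],[-0.0, -1.0, 34.0, 0.0, 0.0, 0.002],[-1.0, 0.0, 34.0, 0.0, 0.0, 0.002],
```

View pics/w1.png

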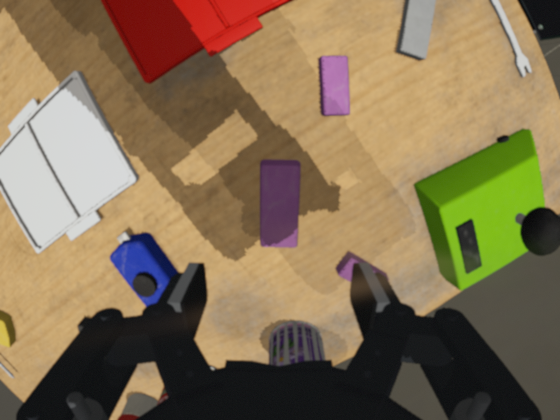

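The wrist view shows the violet block at (280,203), aligned and midway between the fingers at (185,290) and (372,290). The bottle at (297,345) is clear behind it.

Request:
step_arm(rows=[[0,0,25,0,0,0],[0,0,30,0,0,0],[-1,-1,25,0,0,0],[0,0,15,0,0,0],[0,0,8,0,0,0],[0,0,0,0,0,0]])

```text
clock: 3.65
position: [0.6483, 0.093, 0.0265]
tool_rot: [0.295, 0.956, -0.0, -0.0]
ft_force: [-0.1, -0.4, 0.9]
finger_gap: 0.82
gripper_force: 0.0
```

Request:
step_arm(rows=[[0,0,0,0,0,0],[0,0,0,0,0,0],[0,0,0,0,0,0],[0,0,0,0,0,0],[0,0,0,0,0,0],[0,0,0,0,0,0],[0,0,0,0,0,0]], jaw=20)

```text
clock: 4.35
position: [0.6485, 0.0928, 0.0268]
tool_rot: [0.295, 0.956, 0.0, 0.0]
ft_force: [0.9, 0.4, -0.6]
finger_gap: 0.238
gripper_force: 0.0
```

Request:
step_arm(rows=[[0,0,-8,0,0,0],[0,0,-20,0,0,0],[0,0,-30,0,0,0],[0,0,-15,0,0,0],[0,0,0,0,0,0]])

```text
clock: 4.85
position: [0.6496, 0.0929, 0.1025]
tool_rot: [0.295, 0.956, 0.001, 0.002]
ft_force: [0.5, 0.0, 0.2]
finger_gap: 0.233
gripper_force: 0.0
```

```bash
python3 go.py 495 -35 100 84.4 30
```

```text
pos [649.6  92.9 102.5] closing 55.7 q6 -0.89 rows 7
[8.0, -28.0, 0.0, 0.0, 0.001, -0.072],[10.0, -26.0, 1.0, 0.0, 0.001, -0.072],[12.0, -27.0, -0.0, 0.0, 0.001, -0.072],[13.0, -25.0, 0.0, 0.0, 0.001, -0.072],[16.0, -24.0, 0.0, 0.0, 0.001, -0.072],[17.0, -23.0, 1.0, 0.0, 0.001, -0.072],[19.0, -22.0, 0.0, 0.0, 0.001, -0.072],
```

The fingers reached 20 mm without any grip force, so they missed the block; I'll look before retrying.

```bash
python3 w.py wax_violet w2
```

```text
[(0.88, [749.0, 124.0, -3.0]), (0.75, [591.0, 187.0, -1.0]), (0.69, [644.0, 95.0, -3.0])]
[(0.92, [590.0, 186.0, 13.0]), (0.7, [741.0, 125.0, 10.0]), (0.57, [637.0, 95.0, 16.0])]
cam [0.583 0.137 0.247] [ 0.26 -0.17 -0.95]
```

View pics/w2.png

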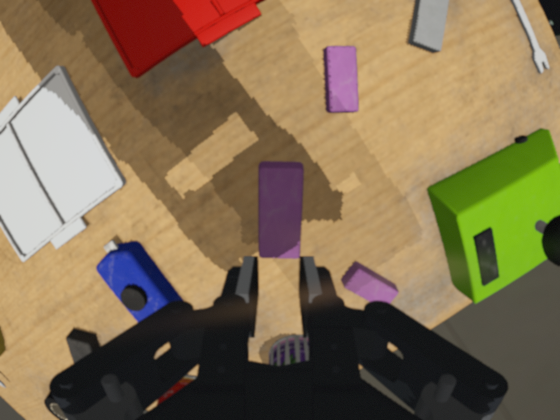

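The block at (280,210) hasn't moved. I'll check where the fingertips really are by projecting them into this picture.

```bash
cat >> h.py <<'E'
def wproj(P):
    c=vision.calibration('wrist'); K=np.array(c['K'])
    return cv2.fisheye.projectPoints(np.array(P,float).reshape(-1,1,3),np.array(c['rvec'],float).reshape(3,1),np.array(c['tvec'],float).reshape(3,1),K,np.zeros(4))[0].reshape(-1,2)
def wpx2w(uv,z):
    c=vision.calibration('wrist'); K=np.array(c['K']); Rm=cv2.Rodrigues(np.array(c['rvec'],float))[0]; o=-Rm.T@np.array(c['tvec'],float).ravel()
    n=cv2.fisheye.undistortPoints(np.array(uv,float).reshape(-1,1,2),K,np.zeros(4)).reshape(-1,2)
    d=np.c_[n,np.ones(len(n))]@Rm; return o+d*((z-o[2])/d[:,2])[:,None]
E
python3 - <<'E'
from h import *
o=env.get_obs(); p=o['position']; r=R.from_quat(o['tool_rot'])
for h in (-10,0,10,22,35): print(h,wproj([p+r.apply([0,s*.010,h/1000]) for s in(-1,1)]).round().tolist())
corn=[[261,162],[302,163],[300,257],[259,256]]
for z in (0,.022,): print(z,(wpx2w(corn,z)*1000).round().tolist(),(wpx2w(corn,z).mean(0)*1000).round())
E
```

```text
-10 [[259.0, 280.0], [301.0, 280.0]]
0 [[260.0, 271.0], [299.0, 270.0]]
10 [[261.0, 262.0], [298.0, 262.0]]
22 [[262.0, 252.0], [297.0, 252.0]]
35 [[263.0, 243.0], [296.0, 243.0]]
0 [[608.0, 103.0, 0.0], [626.0, 128.0, 0.0], [691.0, 84.0, -0.0], [671.0, 56.0, 0.0]] [649.  93.  -0.]
0.022 [[606.0, 106.0, 22.0], [622.0, 129.0, 22.0], [681.0, 89.0, 22.0], [663.0, 64.0, 22.0]] [643.  97.  22.]
```

Run:
```python
from h import *
o=env.get_obs(); p=o['position']; r=R.from_quat(o['tool_rot'])
for h in (-10,-5,0,5,10,15,22): print(h,wproj([p+r.apply([.011,s*.010,h/1000]) for s in(-1,1)]).round().tolist(),wproj([p+r.apply([.011,s*.020,h/1000]) for s in(-1,1)]).round().tolist())
a=cv2.imread('pics/w2.png'); cv2.imwrite('pics/w2c.png',cv2.resize(a[230:350,190:370],(750,500),interpolation=cv2.INTER_CUBIC))
```

```text
-10 [[258.0, 260.0], [301.0, 260.0]] [[237.0, 260.0], [323.0, 260.0]]
-5 [[259.0, 255.0], [301.0, 255.0]] [[238.0, 255.0], [321.0, 255.0]]
0 [[259.0, 251.0], [300.0, 251.0]] [[239.0, 251.0], [320.0, 251.0]]
5 [[260.0, 247.0], [299.0, 247.0]] [[240.0, 247.0], [319.0, 247.0]]
10 [[260.0, 243.0], [299.0, 243.0]] [[241.0, 243.0], [318.0, 243.0]]
15 [[261.0, 239.0], [298.0, 239.0]] [[242.0, 239.0], [317.0, 239.0]]
22 [[261.0, 234.0], [297.0, 234.0]] [[243.0, 234.0], [315.0, 234.0]]
```

View pics/w2c.png

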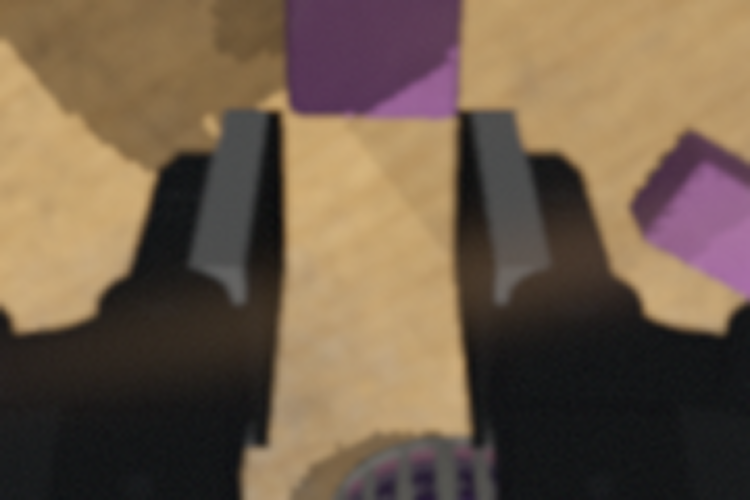

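Run:
```python
from h import *
print(vision.calibration('wrist'))
W=np.array([[.561,.002,.009],[.438,.014,.009],[.590,.187,.01],[.637,-.05,.034]])
print(wproj(W).round(), 'seen (123,183) (60,67) (342,80) (133,298)')
from scipy.optimize import least_squares
c=vision.calibration('wrist');K=np.array(c['K']);rv=np.array(c['rvec'],float);t=np.array(c['tvec'],float).ravel();Rm=cv2.Rodrigues(rv)[0]
S=np.array([[123,183],[60,67],[342,80],[133,298]],float)
o0=-Rm.T@t
def f(d):
    o=o0+d; return (cv2.fisheye.projectPoints(W.reshape(-1,1,3),rv.reshape(3,1),(-Rm@o).reshape(3,1),K,np.zeros(4))[0].reshape(-1,2)-S).ravel()
s=least_squares(f,np.zeros(3)); print(s.x,s.fun.round(1))
```

```text
{'K': array([[325.1922621 ,   0.        , 278.28821581],
       [  0.        , 325.1922621 , 209.90392856],
       [  0.        ,   0.        ,   1.        ]]), 'rvec': array([-2.52875427, -1.3347746 , -0.2079398 ]), 'tvec': array([-0.44145368, -0.45914428,  0.10881666])}
[[125. 190.]
 [ 58.  66.]
 [343.  80.]
 [131. 304.]] seen (123,183) (60,67) (342,80) (133,298)
[0.00190833 0.00013593 0.00538567] [ 3.2  3.1  0.6 -2.2 -2.2 -1.9 -1.2  1.2]
```

Projection puts the fingertips about level with the TCP, not 22 mm ahead of it, which explains passing over the 22 mm block. I'll feel for the true height: descend in small steps with the jaw at 52, watching the force.

Request:
step_arm(rows=[[0,0,0,0,0,0],[0,0,0,0,0,0],[0,0,20,0,0,0],[0,0,30,0,0,0],[0,0,20,0,0,0],[0,0,10,0,0,0],[0,0,2,0,0,0],[0,0,2,0,0,0],[0,0,0,0,0,0]], jaw=52)

```text
clock: 5.9
position: [0.6489, 0.0928, 0.0167]
tool_rot: [0.295, 0.956, 0.0, 0.001]
ft_force: [0.4, 0.4, -0.3]
finger_gap: 0.609
gripper_force: 0.0
```

Request:
step_arm(rows=[[0,0,2,0,0,0],[0,0,1,0,0,0],[0,0,1,0,0,0],[0,0,0,0,0,0]])

```text
clock: 6.3
position: [0.6485, 0.0928, 0.0118]
tool_rot: [0.295, 0.956, -0.0, 0.0]
ft_force: [0.3, -0.9, 0.5]
finger_gap: 0.608
gripper_force: 0.0
```

Run:
```python
from h import *
o=env.get_obs(); print(o['position'],o['ft_force'],o['moment']); p=o['position']; r=R.from_quat(o['tool_rot'])
snap('wrist','w3'); a=cv2.imread('pics/w3.png'); cv2.imwrite('pics/w3c.png',cv2.resize(a[150:350,140:420],(784,560),interpolation=cv2.INTER_CUBIC))
for h in (-10,0,10,22): print(h,wproj([p+r.apply([.011,s*.026,h/1000]) for s in(-1,1)]).round().tolist())
```

```text
[0.6484715  0.09276062 0.01176228] [ 0.29178045 -0.88133082  0.53008209] [ 0.04432482 -0.02488561 -0.02496999]
-10 [[224.0, 260.0], [335.0, 259.0]]
0 [[227.0, 251.0], [332.0, 250.0]]
10 [[230.0, 243.0], [329.0, 242.0]]
22 [[233.0, 234.0], [326.0, 234.0]]
```

View pics/w3c.png

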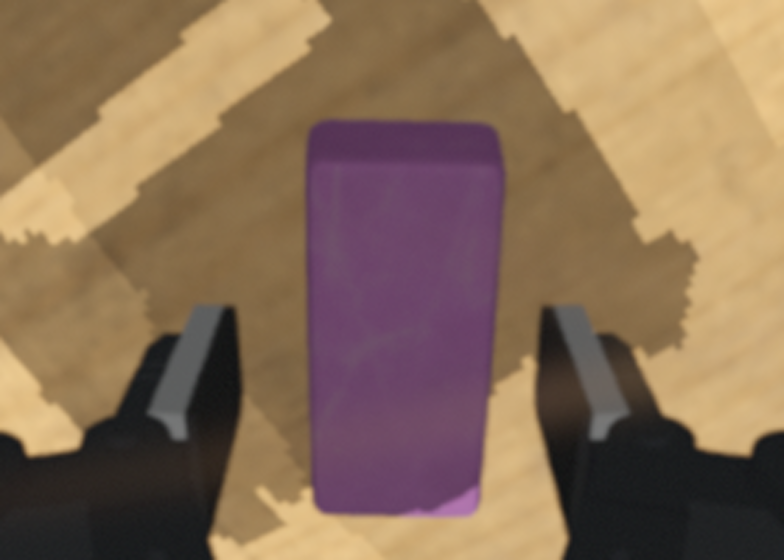

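Fingertips at crop (222,305) and (553,305) project to about 10 mm behind the TCP, so they're only at block-top height. I'll go lower in small, force-checked steps.

Request:
step_arm(rows=[[0,0,3,0,0,0],[0,0,3,0,0,0],[0,0,2,0,0,0],[0,0,1,0,0,0],[0,0,0,0,0,0]])

```text
clock: 6.85
position: [0.6484, 0.0927, 0.0026]
tool_rot: [0.295, 0.955, -0.0, -0.0]
ft_force: [-0.9, 0.6, -0.7]
finger_gap: 0.607
gripper_force: 0.0
```

Request:
step_arm(rows=[[0,0,0,0,0,0],[0,0,0,0,0,0],[0,0,0,0,0,0],[0,0,0,0,0,0],[0,0,0,0,0,0],[0,0,0,0,0,0]], jaw=20)

```text
clock: 7.45
position: [0.6488, 0.0928, 0.0032]
tool_rot: [0.295, 0.956, 0.0, 0.0]
ft_force: [-0.6, 0.2, 6.0]
finger_gap: 0.391
gripper_force: 61.0
```

Gripped: 33 mm wide, 61 N. Lifting.

Request:
step_arm(rows=[[0,0,-10,0,0,0],[0,0,-25,0,0,0],[0,0,-25,0,0,0],[0,0,-10,0,0,0],[0,0,0,0,0,0]])

```text
clock: 7.95
position: [0.649, 0.0928, 0.0742]
tool_rot: [0.295, 0.956, 0.0, 0.001]
ft_force: [0.6, -0.8, -0.9]
finger_gap: 0.388
gripper_force: 60.4
```

```bash
python3 go.py 495 -35 70 84.4 30; python3 -c "
from h import *;o=env.get_obs();print(o['gripper_force'],o['finger_gap'],o['ft_force'])"
```

```text
pos [649.   92.8  74.2] closing 55.7 q6 -0.89 rows 7
[8.0, -27.0, 1.0, 0.0, 0.0, -0.072],[10.0, -27.0, 0.0, 0.0, 0.0, -0.072],[12.0, -26.0, 1.0, 0.0, 0.0, -0.072],[13.0, -26.0, 0.0, 0.0, 0.0, -0.072],[16.0, -24.0, 1.0, 0.0, 0.0, -0.072],[17.0, -23.0, 0.0, 0.0, 0.0, -0.072],[18.0, -21.0, 1.0, 0.0, 0.0, -0.072],
60.35631537437439 0.38840520014750174 [ 0.58280648 -0.77925475 -0.89198273]
```

Request:
step_arm(rows=[[8,-27,1,0,0,-0.072],[10,-27,0,0,0,-0.072],[12,-26,1,0,0,-0.072],[13,-26,0,0,0,-0.072],[16,-24,1,0,0,-0.072],[17,-23,0,0,0,-0.072],[18,-21,1,0,0,-0.072],[0,0,0,0,0,0],[0,0,0,0,0,0]])

```text
clock: 8.85
position: [0.4944, -0.0348, 0.0681]
tool_rot: [0.048, 0.999, 0.0, -0.001]
ft_force: [0.2, -0.5, -0.1]
finger_gap: 0.388
gripper_force: 60.4
```

```bash
python3 go.py 495 -35 7 84.4 20; python3 w.py white_tray w4
```

```text
pos [494.4 -34.8  68.1] closing 84.5 q6 -1.62 rows 4
[-0.0, -0.0, 15.0, 0.0, -0.0, 0.0],[-0.0, -0.0, 16.0, 0.0, -0.0, 0.0],[-1.0, -0.0, 15.0, 0.0, -0.0, 0.0],[0.0, -0.0, 15.0, 0.0, -0.0, 0.0],
[(0.88, [484.0, -77.0, 0.0])]
[(0.82, [459.0, -87.0, 1.0])]
cam [ 0.416 -0.028  0.213] [ 0.3  -0.03 -0.95]
```

View pics/w4.png

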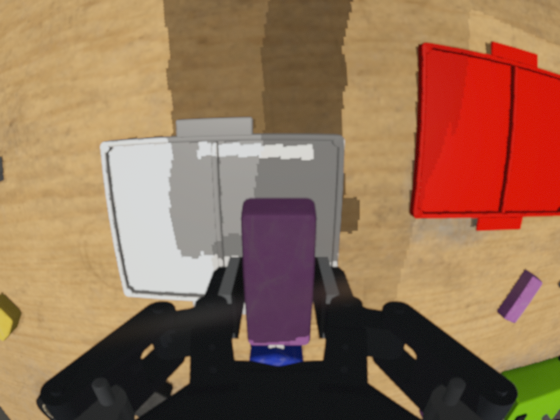

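The block hangs at (279,270), centred between the divider (218) and the wall (340), and aligned.

Request:
step_arm(rows=[[0,0,15,0,0,0],[0,0,20,0,0,0],[0,0,15,0,0,0],[0,0,8,0,0,0],[0,0,3,0,0,0],[0,0,0,0,0,0]])

```text
clock: 9.6
position: [0.4949, -0.0345, 0.0078]
tool_rot: [0.047, 0.999, 0.0, -0.0]
ft_force: [0.8, -0.2, -0.9]
finger_gap: 0.388
gripper_force: 60.4
```

Request:
step_arm(rows=[[0,0,0,0,0,0],[0,0,0,0,0,0],[0,0,0,0,0,0],[0,0,0,0,0,0],[0,0,-10,0,0,0],[0,0,-20,0,0,0],[0,0,-30,0,0,0],[0,0,-20,0,0,0],[0,0,0,0,0,0]], jaw=44)

```text
clock: 10.5
position: [0.4961, -0.0349, 0.091]
tool_rot: [0.047, 0.999, -0.0, 0.003]
ft_force: [-0.1, -0.6, -0.8]
finger_gap: 0.512
gripper_force: 0.0
```

Run:
```python
from h import *
import go
go.plan(637,-50,85,86)
snap('top','t2'); print([(round(d['conf'],2),(towld('top',d['at'])*1000).round().tolist()) for d in vision.mark_of('wax_violet','top')])
```

```text
pos [496.1 -34.9  91. ] closing 84.6 q6 -1.62 rows 4
[-35.0, -0.0, 2.0, -0.0, 0.001, -0.006],[-36.0, -1.0, 1.0, -0.0, 0.001, -0.006],[-35.0, -1.0, 2.0, -0.0, 0.001, -0.006],[-36.0, -1.0, 2.0, -0.0, 0.001, -0.006],
[(0.67, [592.0, 187.0, 2.0]), (0.59, [755.0, 121.0, -3.0])]
```

Request:
step_arm(rows=[[-35,0,2,0,0,-0.006],[-36,-1,1,0,0,-0.006],[-35,-1,2,0,0,-0.006],[-36,-1,2,0,0,-0.006],[0,0,0,0,0,0],[0,0,0,0,0,0]], jaw=72)

```text
clock: 11.2
position: [0.6352, -0.0498, 0.0788]
tool_rot: [0.035, 0.999, 0.0, -0.001]
ft_force: [-0.3, -0.4, -0.4]
finger_gap: 0.841
gripper_force: 0.0
```

```bash
python3 go.py 637 -50 3 86; python3 w.py file_guide w5
python3 - <<'E'
import cv2,numpy as np; from h import *
h=cv2.cvtColor(cv2.imread('pics/w5.png'),cv2.COLOR_BGR2HSV); m=((abs(h[...,0].astype(int)-118)<12)&(h[...,1]>120)).astype(np.uint8)
n,l,s,c=cv2.connectedComponentsWithStats(m); k=1+np.argmax(s[1:,4]); ys,xs=np.where(l==k); print(s[k],c[k])
o=env.get_obs(); r=R.from_quat(o['tool_rot']); print(wproj([o['position']+r.apply([x,0,.06]) for x in (-.02,0,.02)]).round())
W=wpx2w(np.c_[xs,ys],.026)[:,:2]; print(cv2.minAreaRect((W*1000).astype(np.float32)))
E
```

```text
pos [635.2 -49.8  78.8] closing 85.9 q6 -1.64 rows 2
[-1.0, -0.0, 38.0, 0.0, -0.001, -0.001],[-1.0, -0.0, 38.0, 0.0, -0.001, -0.001],
[(0.62, [639.0, -53.0, 2.0])]
[(0.78, [628.0, -51.0, 28.0])]
cam [ 0.557 -0.045  0.224] [ 0.3  -0.02 -0.95]
[ 246  167   66  121 6056] [277.84032365 223.96086526]
[[279. 255.]
 [279. 228.]
 [279. 200.]]
((635.025146484375, -50.095970153808594), (41.69771957397461, 85.68846893310547), 85.52239990234375)
```

Request:
step_arm(rows=[[-1,0,25,0,0,0],[0,0,25,0,0,0],[0,0,15,0,0,0],[0,0,8,0,0,0],[0,0,3,0,0,0],[0,0,0,0,0,0]])

```text
clock: 11.95
position: [0.6371, -0.05, 0.0053]
tool_rot: [0.035, 0.999, -0.0, 0.0]
ft_force: [-0.0, 0.2, -0.2]
finger_gap: 0.843
gripper_force: 0.0
```

Request:
step_arm(rows=[[0,0,0,0,0,0],[0,0,0,0,0,0],[0,0,0,0,0,0],[0,0,0,0,0,0],[0,0,0,0,0,0],[0,0,0,0,0,0]], jaw=25)

```text
clock: 12.55
position: [0.6376, -0.05, 0.006]
tool_rot: [0.035, 0.999, -0.0, 0.001]
ft_force: [-0.3, -0.2, 6.7]
finger_gap: 0.491
gripper_force: 61.8
```

Request:
step_arm(rows=[[0,0,-10,0,0,0],[0,0,-25,0,0,0],[0,0,-25,0,0,0],[0,0,-10,0,0,0],[0,0,0,0,0,0]])

```text
clock: 13.05
position: [0.6375, -0.05, 0.0764]
tool_rot: [0.035, 0.999, -0.0, 0.001]
ft_force: [-0.3, -0.6, -1.5]
finger_gap: 0.496
gripper_force: 61.1
```

```bash
python3 go.py 440 109 70 85 30
```

```text
pos [637.5 -50.   76.4] closing 85.9 q6 -1.64 rows 9
[23.0, 16.0, 1.0, -0.0, 0.0, 0.002],[23.0, 16.0, 0.0, -0.0, 0.0, 0.002],[24.0, 16.0, 1.0, -0.0, 0.0, 0.002],[23.0, 16.0, 1.0, -0.0, 0.0, 0.002],[23.0, 16.0, 0.0, -0.0, 0.0, 0.002],[23.0, 16.0, 1.0, -0.0, 0.0, 0.002],[24.0, 16.0, 1.0, -0.0, 0.0, 0.002],[23.0, 15.0, 0.0, -0.0, 0.0, 0.002],[23.0, 16.0, 1.0, -0.0, 0.0, 0.002],
```

Request:
step_arm(rows=[[23,16,1,0,0,0.002],[23,16,0,0,0,0.002],[24,16,1,0,0,0.002],[23,16,1,0,0,0.002],[23,16,0,0,0,0.002],[23,16,1,0,0,0.002],[24,16,1,0,0,0.002],[23,15,0,0,0,0.002],[23,16,1,0,0,0.002],[0,0,0,0,0,0]])

```text
clock: 14.05
position: [0.4371, 0.1103, 0.0676]
tool_rot: [0.043, 0.999, -0.0, -0.002]
ft_force: [0.9, -0.1, -2.2]
finger_gap: 0.492
gripper_force: 61.1
```

```bash
python3 w.py red_tray w6;python3 go.py 440 109 10 85 30
```

```text
[(0.83, [444.0, 146.0, 0.0])]
[(0.62, [422.0, 171.0, 2.0])]
cam [0.359 0.117 0.213] [ 0.3  -0.03 -0.95]
pos [440.  108.9  68.4] closing 84.9 q6 -1.32 rows 2
[-0.0, 0.0, 29.0, -0.0, -0.0, -0.001],[-0.0, 0.0, 29.0, -0.0, -0.0, -0.001],
```

View pics/w6.png

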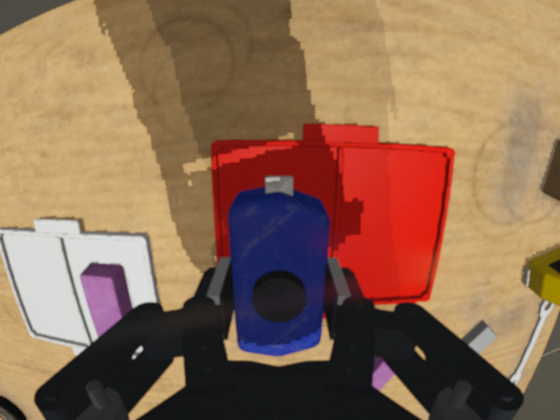

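The guide hangs at (279,270), midway between the wall (217) and the divider (339). The violet block lies flat in its white bay at (107,297).

Request:
step_arm(rows=[[0,0,15,0,0,0],[0,0,20,0,0,0],[0,0,14,0,0,0],[0,0,6,0,0,0],[0,0,3,0,0,0],[0,0,0,0,0,0]])

```text
clock: 14.8
position: [0.4401, 0.1088, 0.0108]
tool_rot: [0.045, 0.999, -0.0, -0.0]
ft_force: [-0.4, 0.5, -0.5]
finger_gap: 0.489
gripper_force: 61.1
```

Request:
step_arm(rows=[[0,0,0,0,0,0],[0,0,0,0,0,0],[0,0,0,0,0,0],[0,0,0,0,0,0],[0,0,-10,0,0,0],[0,0,-25,0,0,0],[0,0,-35,0,0,0],[0,0,-20,0,0,0],[0,0,0,0,0,0]], jaw=52)

```text
clock: 15.7
position: [0.4412, 0.1093, 0.104]
tool_rot: [0.044, 0.999, 0.001, 0.003]
ft_force: [0.0, 0.1, -1.3]
finger_gap: 0.608
gripper_force: 0.0
```

```bash
python3 go.py 665 -185 85 49.2
```

```text
pos [441.2 109.3 104. ] closing 84.9 q6 -1.32 rows 10
[-25.0, -27.0, 2.0, 0.0, 0.0, 0.062],[-26.0, -26.0, 2.0, 0.0, 0.0, 0.062],[-29.0, -24.0, 2.0, 0.0, 0.0, 0.062],[-29.0, -22.0, 2.0, 0.0, 0.0, 0.062],[-31.0, -21.0, 2.0, 0.0, 0.0, 0.062],[-32.0, -18.0, 2.0, 0.0, 0.0, 0.062],[-33.0, -17.0, 2.0, 0.0, 0.0, 0.062],[-34.0, -14.0, 2.0, 0.0, 0.0, 0.062],[-35.0, -12.0, 2.0, 0.0, 0.0, 0.062],[-36.0, -10.0, 2.0, 0.0, 0.0, 0.062],
```

Request:
step_arm(rows=[[-25,-27,2,0,0,0.062],[-26,-26,2,0,0,0.062],[-29,-24,2,0,0,0.062],[-29,-22,2,0,0,0.062],[-31,-21,2,0,0,0.062],[-32,-18,2,0,0,0.062],[-33,-17,2,0,0,0.062],[-34,-14,2,0,0,0.062],[-35,-12,2,0,0,0.062],[-36,-10,2,0,0,0.062]], jaw=62)

```text
clock: 16.7
position: [0.6642, -0.1865, 0.0798]
tool_rot: [0.348, 0.937, -0.0, -0.001]
ft_force: [0.2, -0.1, -0.3]
finger_gap: 0.726
gripper_force: 0.0
```

Request:
step_arm(rows=[[0,0,0,0,0,0],[0,0,0,0,0,0],[0,0,0,0,0,0]])

```text
clock: 17.0
position: [0.6634, -0.1846, 0.0803]
tool_rot: [0.347, 0.938, 0.0, -0.001]
ft_force: [0.1, 0.7, 0.6]
finger_gap: 0.72
gripper_force: 0.0
```

```bash
python3 go.py 665 -185 3 49.2; python3 w.py abrasive_block w7
```

```text
pos [ 663.4 -184.6   80.3] closing 49.4 q6 -1.19 rows 2
[-1.0, 0.0, 39.0, -0.0, -0.001, 0.002],[-1.0, 1.0, 38.0, -0.0, -0.001, 0.002],
[(0.87, [668.0, -185.0, -1.0])]
[(0.59, [662.0, -182.0, 16.0])]
cam [ 0.603 -0.134  0.225] [ 0.23 -0.2  -0.95]
```

View pics/w7.png

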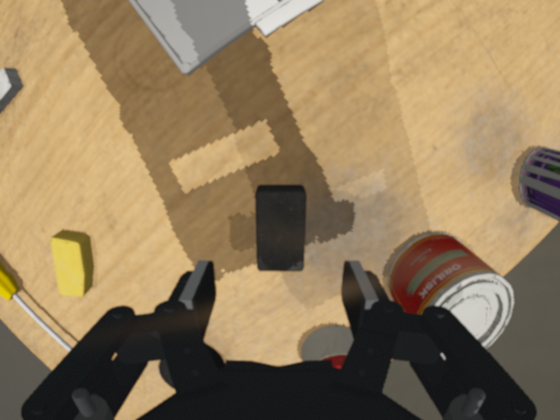

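The block at (281,228) is aligned and centred between the fingers. The can at (450,285) has clearance.

Request:
step_arm(rows=[[-1,0,25,0,0,0],[0,0,25,0,0,0],[-1,0,17,0,0,0],[0,0,8,0,0,0],[0,0,3,0,0,0],[0,0,0,0,0,0]])

```text
clock: 17.75
position: [0.6657, -0.1867, 0.0033]
tool_rot: [0.347, 0.938, 0.0, 0.0]
ft_force: [-0.1, 1.4, -0.4]
finger_gap: 0.726
gripper_force: 0.0
```

Request:
step_arm(rows=[[0,0,0,0,0,0],[0,0,0,0,0,0],[0,0,0,0,0,0],[0,0,0,0,0,0],[0,0,0,0,0,0],[0,0,0,0,0,0]], jaw=18)

```text
clock: 18.35
position: [0.666, -0.1869, 0.0041]
tool_rot: [0.347, 0.938, 0.0, 0.001]
ft_force: [-1.6, 0.7, 6.9]
finger_gap: 0.377
gripper_force: 60.6
```

Request:
step_arm(rows=[[0,0,-10,0,0,0],[0,0,-25,0,0,0],[0,0,-35,0,0,0],[0,0,-20,0,0,0],[0,0,0,0,0,0]])

```text
clock: 18.85
position: [0.6668, -0.1871, 0.0971]
tool_rot: [0.347, 0.938, 0.0, 0.003]
ft_force: [-0.8, -0.4, -0.9]
finger_gap: 0.386
gripper_force: 59.7
```

```bash
python3 go.py 448 191 95 -5.3 36
```

```text
pos [ 666.8 -187.1   97.1] closing 49.4 q6 -1.19 rows 13
[32.0, 11.0, 0.0, 0.0, 0.0, 0.073],[32.0, 9.0, 0.0, 0.0, 0.0, 0.073],[33.0, 6.0, 0.0, 0.0, 0.0, 0.073],[34.0, 4.0, 0.0, 0.0, 0.0, 0.073],[33.0, 2.0, 0.0, 0.0, 0.0, 0.073],[34.0, -1.0, 0.0, 0.0, 0.0, 0.073],[33.0, -3.0, 0.0, 0.0, 0.0, 0.073],[33.0, -6.0, 0.0, 0.0, 0.0, 0.073],[33.0, -8.0, 0.0, 0.0, 0.0, 0.073],[32.0, -11.0, 0.0, 0.0, 0.0, 0.073],
[31.0, -13.0, 0.0, 0.0, 0.0, 0.073],[30.0, -15.0, 0.0, 0.0, 0.0, 0.073],[29.0, -17.0, 0.0, 0.0, 0.0, 0.073],
```

Request:
step_arm(rows=[[32,11,0,0,0,0.073],[32,9,0,0,0,0.073],[33,6,0,0,0,0.073],[34,4,0,0,0,0.073],[33,2,0,0,0,0.073],[34,-1,0,0,0,0.073],[33,-3,0,0,0,0.073],[33,-6,0,0,0,0.073],[33,-8,0,0,0,0.073],[32,-11,0,0,0,0.073]])

```text
clock: 19.85
position: [0.4957, 0.1055, 0.0921]
tool_rot: [0.66, 0.751, -0.0, -0.0]
ft_force: [0.8, 0.8, -0.3]
finger_gap: 0.38
gripper_force: 59.7
```

Request:
step_arm(rows=[[31,-13,0,0,0,0.073],[30,-15,0,0,0,0.073],[29,-17,0,0,0,0.073],[0,0,0,0,0,0],[0,0,0,0,0,0]])

```text
clock: 20.35
position: [0.4463, 0.1921, 0.0923]
tool_rot: [0.736, 0.676, -0.0, -0.0]
ft_force: [1.2, 0.2, -0.3]
finger_gap: 0.379
gripper_force: 59.7
```

```bash
python3 go.py 448 191 8 -5.3 36; python3 w.py red_tray w8
```

```text
pos [446.3 192.1  92.3] closing -4.9 q6 0.42 rows 3
[-0.0, 1.0, 28.0, -0.0, 0.0, 0.003],[-1.0, 0.0, 28.0, -0.0, 0.0, 0.003],[0.0, 1.0, 28.0, -0.0, 0.0, 0.003],
[]
[(0.8, [448.0, 198.0, 2.0])]
cam [0.452 0.27  0.237] [-0.03 -0.31 -0.95]
```

View pics/w8.png

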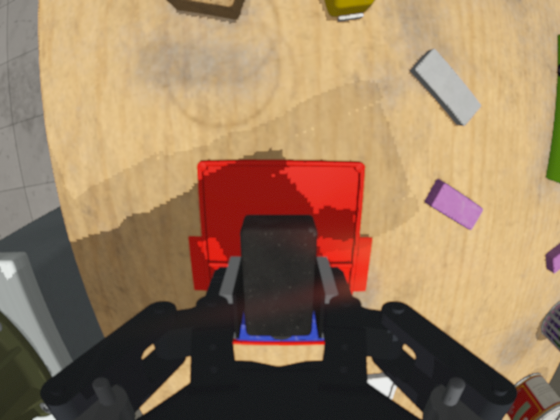

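The block hangs at (280,275), aligned with the outer red bay; its offset towards the divider is only the parallax of its height. Lowering.

Request:
step_arm(rows=[[0,1,25,0,0,0],[0,1,25,0,0,0],[0,0,20,0,0,0],[0,0,10,0,0,0],[0,0,4,0,0,0],[0,0,0,0,0,0]])

```text
clock: 21.1
position: [0.449, 0.1915, 0.0089]
tool_rot: [0.737, 0.676, -0.0, -0.0]
ft_force: [0.3, 0.6, -0.1]
finger_gap: 0.38
gripper_force: 59.8
```

Request:
step_arm(rows=[[0,0,0,0,0,0],[0,0,0,0,0,0],[0,0,0,0,0,0],[0,0,0,0,0,0],[0,0,-10,0,0,0],[0,0,-25,0,0,0],[0,0,-35,0,0,0],[0,0,-20,0,0,0],[0,0,0,0,0,0]], jaw=46)

```text
clock: 22.0
position: [0.4501, 0.1922, 0.1021]
tool_rot: [0.737, 0.676, 0.002, 0.001]
ft_force: [0.4, 0.6, -0.6]
finger_gap: 0.54
gripper_force: 0.0
```

```bash
python3 go.py 578 -347 90 37 40
```

```text
pos [450.1 192.2 102.1] closing -5.0 q6 0.42 rows 14
[-38.0, 12.0, 1.0, 0.0, -0.0, -0.052],[-38.0, 11.0, 1.0, 0.0, -0.0, -0.052],[-38.0, 8.0, 1.0, 0.0, -0.0, -0.052],[-40.0, 7.0, 0.0, 0.0, -0.0, -0.052],[-39.0, 4.0, 1.0, 0.0, -0.0, -0.052],[-39.0, 3.0, 1.0, 0.0, -0.0, -0.052],[-40.0, -0.0, 1.0, 0.0, -0.0, -0.052],[-39.0, -2.0, 1.0, 0.0, -0.0, -0.052],[-40.0, -4.0, 1.0, 0.0, -0.0, -0.052],[-39.0, -5.0, 0.0, 0.0, -0.0, -0.052],
[-39.0, -8.0, 1.0, 0.0, -0.0, -0.052],[-38.0, -10.0, 1.0, 0.0, -0.0, -0.052],[-38.0, -12.0, 1.0, 0.0, -0.0, -0.052],[-37.0, -14.0, 1.0, 0.0, -0.0, -0.052],
```

Request:
step_arm(rows=[[-38,12,1,0,0,-0.052],[-38,11,1,0,0,-0.052],[-38,8,1,0,0,-0.052],[-40,7,0,0,0,-0.052],[-39,4,1,0,0,-0.052],[-39,3,1,0,0,-0.052],[-40,0,1,0,0,-0.052],[-39,-2,1,0,0,-0.052],[-40,-4,1,0,0,-0.052],[-39,-5,0,0,0,-0.052]], jaw=62)

```text
clock: 23.0
position: [0.5401, -0.1948, 0.09]
tool_rot: [0.538, 0.843, -0.0, -0.001]
ft_force: [0.4, 0.2, 0.4]
finger_gap: 0.726
gripper_force: 0.0
```

Request:
step_arm(rows=[[-39,-8,1,0,0,-0.052],[-38,-10,1,0,0,-0.052],[-38,-12,1,0,0,-0.052],[-37,-14,1,0,0,-0.052],[0,0,0,0,0,0],[0,0,0,0,0,0],[0,0,0,0,0,0]])

```text
clock: 23.7
position: [0.5763, -0.3466, 0.0863]
tool_rot: [0.448, 0.894, 0.0, -0.001]
ft_force: [-0.7, 0.3, -0.2]
finger_gap: 0.725
gripper_force: 0.0
```

```bash
python3 go.py 578 -347 2 37; python3 w.py wax_yellow w9
```

```text
pos [ 576.3 -346.6   86.3] closing 36.7 q6 -1.24 rows 3
[-0.0, 0.0, 28.0, -0.0, -0.0, -0.002],[-1.0, 1.0, 28.0, -0.0, -0.0, -0.002],[-0.0, 0.0, 28.0, -0.0, -0.0, -0.002],
[(0.89, [576.0, -347.0, -2.0])]
[(0.6, [571.0, -342.0, 15.0])]
cam [ 0.529 -0.284  0.231] [ 0.18 -0.24 -0.95]
```

View pics/w9.png

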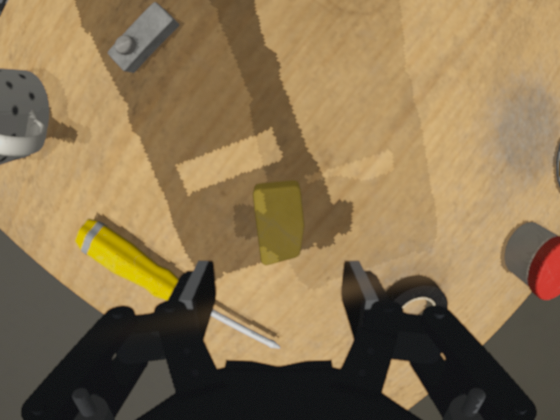

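The yellow block at (279,223) is centred between the fingers and within a few degrees of aligned; the gauge, mug and tape are clear.

Request:
step_arm(rows=[[0,0,25,0,0,0],[-1,1,28,0,0,0],[0,0,18,0,0,0],[0,0,10,0,0,0],[0,0,4,0,0,0],[0,0,0,0,0,0]])

```text
clock: 24.45
position: [0.5781, -0.3478, 0.0021]
tool_rot: [0.448, 0.894, -0.0, 0.0]
ft_force: [-0.5, -0.7, -0.1]
finger_gap: 0.728
gripper_force: 0.0
```

Request:
step_arm(rows=[[0,0,0,0,0,0],[0,0,0,0,0,0],[0,0,0,0,0,0],[0,0,0,0,0,0],[0,0,0,0,0,0],[0,0,0,0,0,0]], jaw=18)

```text
clock: 25.05
position: [0.5785, -0.3482, 0.0033]
tool_rot: [0.448, 0.894, -0.0, 0.001]
ft_force: [0.4, 2.3, 6.0]
finger_gap: 0.373
gripper_force: 59.3
```

Request:
step_arm(rows=[[0,0,-10,0,0,0],[0,0,-25,0,0,0],[0,0,-35,0,0,0],[0,0,-20,0,0,0],[0,0,0,0,0,0]])

```text
clock: 25.55
position: [0.5791, -0.3486, 0.0961]
tool_rot: [0.448, 0.894, -0.0, 0.003]
ft_force: [1.1, -0.0, -0.6]
finger_gap: 0.379
gripper_force: 59.1
```

```bash
python3 go.py 487 -117 85 -5.6 30
```

```text
pos [ 579.1 -348.6   96.1] closing 36.7 q6 -1.24 rows 9
[27.0, 7.0, 1.0, 0.0, 0.001, 0.082],[27.0, 5.0, 1.0, 0.0, 0.001, 0.082],[28.0, 3.0, 1.0, 0.0, 0.001, 0.082],[27.0, 0.0, 2.0, 0.0, 0.001, 0.082],[28.0, -1.0, 1.0, 0.0, 0.001, 0.082],[27.0, -5.0, 1.0, 0.0, 0.001, 0.082],[27.0, -6.0, 1.0, 0.0, 0.001, 0.082],[27.0, -8.0, 2.0, 0.0, 0.001, 0.082],[25.0, -11.0, 1.0, 0.0, 0.001, 0.082],
```

Request:
step_arm(rows=[[27,7,1,0,0,0.082],[27,5,1,0,0,0.082],[28,3,1,0,0,0.082],[27,0,2,0,0,0.082],[28,-1,1,0,0,0.082],[27,-5,1,0,0,0.082],[27,-6,1,0,0,0.082],[27,-8,2,0,0,0.082],[25,-11,1,0,0,0.082],[0,0,0,0,0,0]])

```text
clock: 26.55
position: [0.4842, -0.1141, 0.08]
tool_rot: [0.741, 0.672, -0.001, -0.001]
ft_force: [-0.3, -0.1, -0.4]
finger_gap: 0.38
gripper_force: 59.1
```

Request:
step_arm(rows=[[0,0,0,0,0,0],[0,0,0,0,0,0]])

```text
clock: 26.75
position: [0.4859, -0.117, 0.0807]
tool_rot: [0.74, 0.672, -0.0, 0.0]
ft_force: [0.0, -0.8, -0.7]
finger_gap: 0.375
gripper_force: 59.1
```

```bash
python3 go.py 487 -117 7 -5.6 30; python3 w.py white_tray w10
```

```text
pos [ 485.9 -117.    80.7] closing -5.5 q6 -0.21 rows 3
[0.0, 0.0, 25.0, 0.0, 0.0, 0.0],[0.0, 1.0, 24.0, 0.0, 0.0, 0.0],[0.0, 0.0, 25.0, 0.0, 0.0, 0.0],
[(0.91, [485.0, -76.0, -3.0])]
[(0.81, [484.0, -70.0, 5.0])]
cam [ 0.493 -0.039  0.226] [-0.03 -0.3  -0.95]
```

View pics/w10.png

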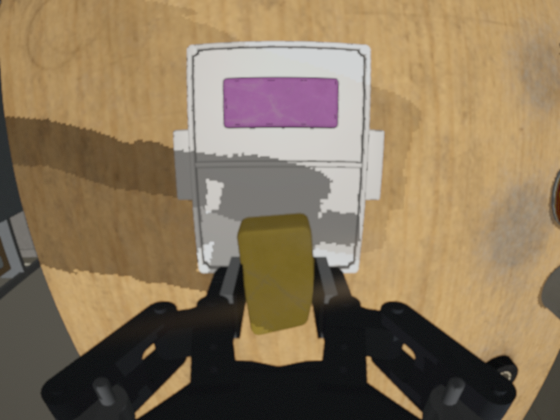

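Violet lies flat in its bay at (281,103). The yellow block hangs at (277,272), a few degrees skewed but within the bay's width. Lowering.

Request:
step_arm(rows=[[0,1,25,0,0,0],[0,0,25,0,0,0],[0,0,15,0,0,0],[0,0,7,0,0,0],[0,0,2,0,0,0],[0,0,0,0,0,0]])

```text
clock: 27.5
position: [0.4869, -0.1167, 0.0072]
tool_rot: [0.741, 0.672, 0.0, 0.0]
ft_force: [0.7, -0.3, 0.3]
finger_gap: 0.375
gripper_force: 59.1
```

Request:
step_arm(rows=[[0,0,0,0,0,0],[0,0,0,0,0,0],[0,0,0,0,0,0],[0,0,0,0,0,0],[0,0,-10,0,0,0],[0,0,-25,0,0,0],[0,0,-40,0,0,0],[0,0,-45,0,0,0],[0,0,-45,0,0,0],[0,0,-35,0,0,0]], jaw=48)

```text
clock: 28.5
position: [0.4867, -0.1165, 0.2105]
tool_rot: [0.741, 0.672, 0.001, 0.001]
ft_force: [0.8, 0.3, -0.8]
finger_gap: 0.562
gripper_force: 0.0
```

Run:
```python
from h import *
o=env.get_obs(); print(o['position'],o['gripper_force'])
for c in('wrist','side'):
    im=snap(c,'f'+c)
    for n in ('wax_yellow','wax_violet','abrasive_block','file_guide'):
        print(c,n,[(round(d['conf'],2),(towld(c,d['at'])*1000).round().tolist()) for d in vision.mark_of(n,c)])
```

```text
[ 0.48671946 -0.11651058  0.21047271] 0.0
wrist wax_yellow [(0.83, [488.0, -115.0, 2.0])]
wrist wax_violet [(0.7, [491.0, -32.0, 1.0])]
wrist abrasive_block []
wrist file_guide []
side wax_yellow [(0.59, [486.0, -116.0, -0.0])]
side wax_violet [(0.79, [493.0, -28.0, 6.0]), (0.61, [593.0, 189.0, 1.0]), (0.59, [753.0, 120.0, -2.0])]
side abrasive_block [(0.84, [451.0, 193.0, 2.0])]
side file_guide [(0.94, [442.0, 109.0, -1.0])]
```

View pics/fwrist.png

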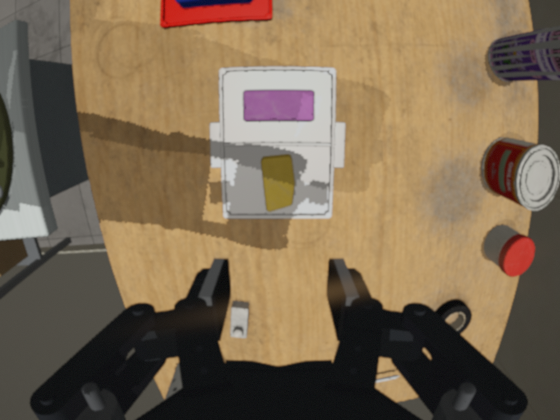

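Both waxes lie inside the white bays (violet at (279,105), yellow at (279,183)). Last look: the red tray.

```bash
python3 -c "
import cv2;a=cv2.imread('pics/fside.png');cv2.imwrite('pics/fc.png',cv2.resize(a[170:305,260:400],(600,579),interpolation=cv2.INTER_CUBIC))"
```

```text
(no output)
```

View pics/fc.png

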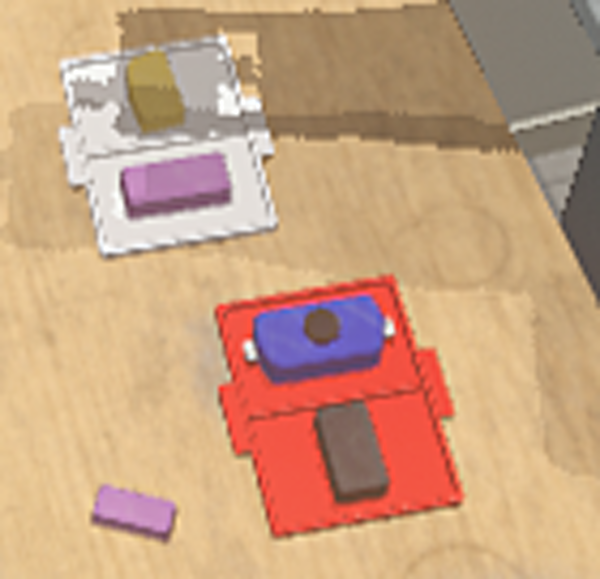

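All four things lie flat, one to a bay: guide at (320,335), black block at (350,450), waxes at (155,92) and (177,183).

```bash
python3 -c "
from bench import workorder; print(workorder.job_done())"
```

```text
the job is handed in; nothing more can be done
None
```

I put the yellow and violet wax in the white tray, and the abrasive block and filing guide in the red tray, one to a bay and flat in the final pictures; the job is handed in, with no verdict returned.

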